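# Centre-punch the drill spot on a shoe-last heel plate

## Robot

A 6-joint arm with a two-finger parallel gripper is mounted at the origin on the work surface. World frame = base frame: x ahead of the robot, y to its left, z up, the work surface at z = 0. Lengths are in mm, angles in rad, forces in N, time in s.
With the tool pointing down it reaches from about 325 to 775 mm from the base axis. Payload 5.5 kg.
Tool frame: the origin (TCP) lies between the finger pads; the fingertips stand 14 mm ahead of it and the grasp point (between the pads) lies 5 mm behind it (env.nose_length is the z of the fingertips in the tool frame, in mm); z points along the fingers, y is the direction in which the jaws open and shut (so a half turn about z gives the same grasp; the last joint's range is limited). The gripper opens to 88 mm and grips with 3 to 60 N. Pads are 20 mm wide; open, the fingers measure 115 mm over their backs; the gripper's body (75 mm by 178 mm) begins 61 mm behind the grasp point.
Start: joints at [1.187, 0.091, 1.231, -0, 1.82, -0.057], TCP at [192.613, 568.258, 236.631] pointing down, gripper open.
Joint ranges: [-2.87, 2.87], [-0.86, 2.18], [0.17, 2.46], [-1.51, 4.65], [0.06, 2.69], [-2.65, 2.65]. Speed limits (rad/s): [2.57, 2.57, 3.01, 3.14, 3.14, 3.14].

## Interface

Orientations are given as a rotation vector (axis times angle).
In Python, from workcell import env gives the robot as it stands.
- The arm moves only by the tool play_rows, never from a script. Its argument "deltas" is a list of rows, each a list of 2 entries, a list of its own where there are three numbers: the shift along the world's x, y, z in mm, then the turn, a rotation vector about the world's x, y, z in degrees. A call has exactly 5 rows; each row shifts and turns the commanded pose from where the row before left it; what a row does not reach is not made up. A row lasts 1/12 s, in which the tool goes at most 41.7 mm and 7.16 degrees, less where a joint would pass 70% of its speed; a pose out of reach is approached as far as the arm can. A call with a gripper value outside its range is refused whole. "gripper" is the opening, from 0 (shut) to 1 (fully open), set as the call begins (left out, the last holds). The fingers move at their own pace and stop on an object; the grip force is fixed at half the most. Time passes only in rows, so rows that do not move let the fingers close, or fill a call up. It gives the time, the measured TCP pose, the force and the opening at its end, in the units of the state.
- env.observe(): the state, without advancing time (a new reading comes with each control period).
- env.snapshot(name): name is "scene" or "top" or "wrist"; returns a dict with "color" (384x512x3 uint8, red, green, blue), "range_z" (384x512 float32, mm along the optical axis (not along the pixel's ray), 0 where there is no reading), "fx", "fy", "cx", "cy" (pixels), "R" (3x3) and "t" (3): a world point X has camera coordinates R X + t. Camera axes: x right, y down, z forward; pixel columns grow to the right and rows downward; lengths in mm; the calibration is good to about 2 mm. A picture is of the moment at which its call begins.
- env.job_done(): hands the job in, once; it reports no verdict.
Trained networks look in a picture, given as the dict that the camera call returned (one of the last four; its "shot" number tells which), for a name from the list of things; names that differ only in an ending like _2 or _b are one class to them, and where a whole thing is asked for, a point or a joint stands for the part that bears it (a point fixed in the world has none). Each returns a list of dicts, best first, with "confidence" (0 to 1); they miss things now and then, are a little off and sometimes report something else, mostly with a low value. They report only what shows in the picture. A call takes as long as a camera call. They do not tell look-alikes from the thing itself.
- env.find_in(picture, query): "extent" ([left, top, right, bottom] in pixels, round what is visible of it).
- env.mark_of(picture, query): "pixel" ([row, column] in pixels: a listed point, or the origin of a listed thing).
The state is a dict: "clock": time; "joint_pos": joint angles; "joint_velocities": joint speeds; "joint_torque": joint torques, N m; "position": TCP position; "eef_rot": TCP orientation; "ft_force": force on the tool from outside, world axes, zero at the start; "wrist_torque": the same for the moment, N m; "gripper_width": finger opening in mm.
Only numpy, scipy, OpenCV 4.12 (cv2) and the standard library are available. Lean on these libraries where they do the work, as an engineer would, in place of code of your own. Each camera call takes 0.05 s, during which the arm holds its last target.

## Task

Take the red spring-loaded centre punch from its wooden stand and, at the red-ringed spot of the steel heel plate, press it straight down just until its hidden spring snaps: do not drive it on hard against its stop, and snap it nowhere else. Then put it back in its stand, upright with its collar down on the stand's cap, and let go; leave the things around undisturbed.

Things in the scene. Friction and masses are not known exactly. Their poses are not given: they have to be found in the camera images.
- punch: Punch, 0.3 kg, upright nose-down in the stand. Origin: on its axis, at the lower end of the steel barrel; z up the axis. From the origin up: barrel 18 mm diameter to 30 mm, dark collar 34 mm diameter from 30 to 38 mm (a ledge for fingertips), red grip 22 mm diameter from 38 to 88 mm, steel head to 98 mm. Below, an 8 mm nose of unknown fixed setting: its end lies 20 to 40 mm below the origin.
- punch_aim (a point): Point on the punch's axis 30 mm below the origin of punch, where the nose's end would be at its middle setting; fixed to the barrel, does not move with the nose.
- stand: Wooden block 70 x 70 mm with an aluminium cap 64 x 64 mm, 85 mm high in all, with a square well 24 x 24 mm right through, sides along the block's. Fixed to the bench. Origin: centre of the underside, z up. The punch hangs in the well, collar on the cap (origin of punch 55 mm above the bench).
- jig: Green drilling jig, 110 (x) x 170 (y) x 24 mm, fixed to the bench, carrying the steel heel plate 56 x 132 mm whose flat top is 32 mm above the bench; clamps with brass screws at both ends of the plate reach 42 mm. Origin: centre of the underside, z up.
- mark_red: Red painted ring, 11 mm outside, 8 mm inside diameter, with a small black cross, flat on the plate: the spot to punch. Origin: its centre, on the plate's top. One of three ringed spots about 38 mm apart in a row along the plate; which one is red varies (the others, blue and white, are not to be punched).
- last: Grey plastic shoe last, 250 mm long, 95 mm high, loose bystander. Origin: underside, near the middle of its length.
- tub: White open tub 90 x 120 x 50 mm, loose bystander. Origin: centre of the underside.
- tin: Round tin 68 mm diameter, 70 mm high, loose bystander. Origin: centre of the underside.
- brush: Small brush with green handle lying flat, loose bystander. Origin: underside near the middle.
- hammer (a joint): The hidden hammer in the punch, m: 0 at rest; when the spring snaps it jumps to about 0.0038 and stays there while the punch is kept pressed; lifting resets it. The push starts at 4 N, climbs 2.5 N per mm of nose travel to about 13 N; there, after 3.5 to 4 mm, it snaps and the push drops by a third or more at once. At 7 mm the nose's dark shoulder meets the brass nut, a rigid stop.
Things that resemble listed ones, but are neither listed nor needed, are in the scene too. There is more than one size of the jig; the one meant has the size given above.

How it is judged:
By the outcome, as a careful person would: the job done as asked, in the order asked, and still so for the second after the job is handed in, with the robot touching nothing.
It also fails if it takes over 69 s, if anything falls off the work surface, if the arm or the gripper's body presses on something with over 40 N, if the wrist force passes 120 N, or if a joint passes its speed limit or range.

## Working session

There is one attempt and no reset: what is moved stays moved. The work goes in short steps, Python scripts to look and compute and a tool call to move; the robot and the scene stay as the last step left them, time stands still between calls to the robot, and variables do not carry over. Pictures are saved under pics/ and viewed, and the job is handed in when it is done.

Besides the shell and the picture viewer there is one more tool, called after ">>>" as name(argument=value, ...), one argument or row to a line, values as JSON. play_rows: Moves the arm, as the interface text tells. Its arguments: {"type":"object","properties":{"deltas":{"type":"array"},"gripper":{"type":"number"}},"required":["deltas"]}

```bash
ls; mkdir -p pics; python3 - <<'E'
from workcell import env
import cv2,json
s=env.observe();print({k:s[k] for k in s})
for n in ["scene","top","wrist"]:
    p=env.snapshot(n); cv2.imwrite(f"pics/{n}0.png",cv2.cvtColor(p["color"],cv2.COLOR_RGB2BGR))
    print(n,p["fx"],p["cx"],p["R"],p["t"])
    for q in ["punch","stand","jig","mark_red"]:
        print(q,[(round(d["confidence"],2),[round(float(x)) for x in d["extent"]]) for d in env.find_in(p,q)][:4],[(round(d["confidence"],2),[round(float(x),1) for x in d["pixel"]]) for d in env.mark_of(p,q)][:4])
E
```

```text
pics
{'clock': 0.0, 'joint_pos': array([ 1.18729359e+00,  9.18438294e-02,  1.23188200e+00, -6.90642691e-06,
        1.81980921e+00, -5.67005160e-02]), 'joint_velocities': array([-0.00081995, -0.00105758,  0.00160777, -0.00062051, -0.00174619,
       -0.00064406]), 'joint_torque': array([ 2.79734450e-04, -4.46448219e+01, -4.06450546e+01,  6.97928318e-02,
        2.90857471e-02, -1.41475421e-04]), 'position': array([192.51047549, 567.98678097, 235.51805879]), 'eef_rot': array([-5.10992894e-01, -3.09933194e+00,  2.97937947e-03]), 'ft_force': array([-0.10734611,  0.26951979, -0.3932941 ]), 'wrist_torque': array([-0.01511246,  0.01649647, -0.03520325]), 'gripper_width': 88.10880366546291}
scene 348.71227244814173 258.7342043589949 [[ 0.62636625  0.77951607  0.00447506]
 [ 0.56315555 -0.44852931 -0.69402974]
 [-0.53900014  0.43723697 -0.71993242]] [-411.30911166 -217.02573766 1049.83419439]
punch [(0.57, [282, 128, 292, 158])] [(0.62, [160.7, 286.7])]
stand [(0.67, [261, 143, 306, 193])] [(0.72, [177.6, 281.9]), (0.57, [157.8, 374.0])]
jig [(0.74, [88, 226, 185, 305]), (0.71, [198, 99, 288
[... 267 characters left out ...]
24 -0.99809387]] [ 117.22681886  549.66243446 1087.00298463]
punch [(0.73, [212, 213, 228, 227])] [(0.42, [219.9, 219.1])]
stand [(0.71, [204, 204, 234, 237])] [(0.82, [217.8, 218.2])]
jig [(0.85, [338, 186, 417, 244]), (0.76, [333, 278, 389, 307])] [(0.9, [216.6, 378.3]), (0.77, [308.7, 208.3]), (0.67, [290.1, 357.8])]
mark_red [(0.66, [262, 82, 312, 120])] [(0.35, [266.8, 299.1])]
wrist 306.7732503057385 252.8850624978772 [[ 3.20959047e-01  9.47093034e-01  2.74638091e-04]
 [ 9.08855999e-01 -3.08082490e-01  2.81186688e-01]
 [ 2.66394564e-01 -8.99998049e-02 -9.59653047e-01]] [-599.59904747  -33.79424023  390.72189403]
punch [] []
stand [] []
jig [(0.62, [0, 238, 145, 359])] []
mark_red [] []
```

View pics/top0.png

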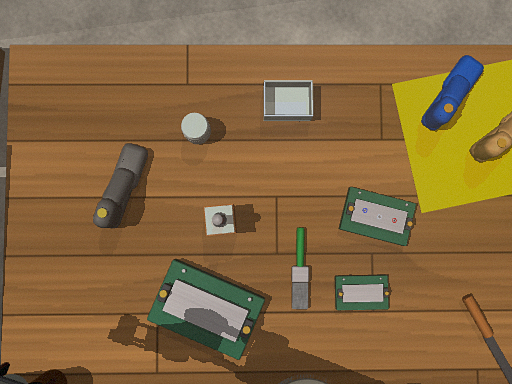

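View pics/scene0.png

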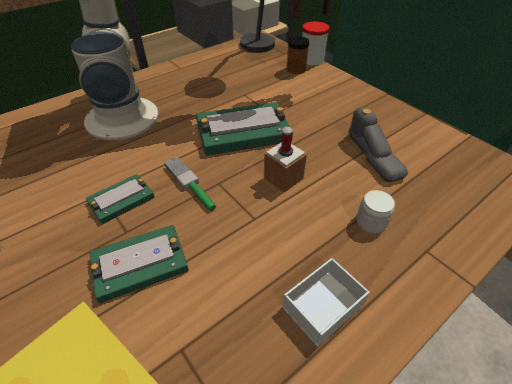

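View pics/wrist0.png

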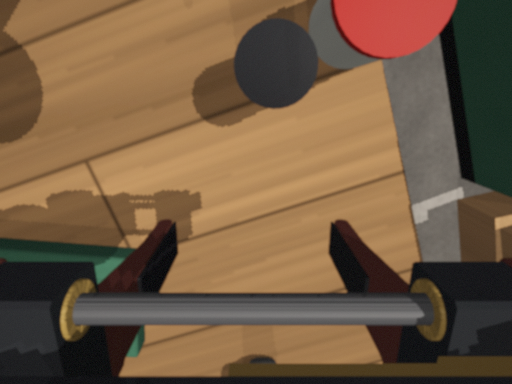

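The right mid-size jig (top image ~(378,216)) carries a row of spots, with red at about (394,220). The stand and punch are at (219,219).

```bash
cat > h.py <<'E'
from workcell import env
import cv2,numpy as np
def ray(p,u,v,z):
    R=np.array(p["R"]);t=np.array(p["t"]);d=R.T@np.array([(u-p["cx"])/p["fx"],(v-p["cy"])/p["fy"],1.]);c=-R.T@t
    return c+d*(z-c[2])/d[2]
def proj(p,X):
    c=np.array(p["R"])@np.array(X,float)+p["t"]; return [p["fx"]*c[0]/c[2]+p["cx"],p["fy"]*c[1]/c[2]+p["cy"]]
def pts(p):
    v,u=np.mgrid[:384,:512];Z=p["range_z"];P=np.stack([(u-p["cx"])/p["fx"]*Z,(v-p["cy"])/p["fy"]*Z,Z],-1)
    return (P-np.array(p["t"]))@np.array(p["R"])
def save(p,n,box=None,k=1):
    c=cv2.cvtColor(p["color"],cv2.COLOR_RGB2BGR)
    if box: c=c[box[1]:box[3],box[0]:box[2]]
    if k!=1:c=cv2.resize(c,None,fx=k,fy=k,interpolation=cv2.INTER_CUBIC)
    cv2.imwrite("pics/"+n+".png",c)
def redc(p,box,thr=60):
    c=p["color"].astype(int);m=np.zeros((384,512),bool)
    m[box[1]:box[3],box[0]:box[2]]=True
    w=np.clip(c[...,0]-np.maximum(c[...,1],c[...,2])-thr/2,0,None)*m
    v,u=np.mgrid[:384,:512];s=w.sum();return (w*u).sum()/s,(w*v).sum()/s,s
E
python3 - <<'E'
from h import *
for n,rb,jb,sb in [("top",(385,212,402,228),(335,180,425,250),(200,200,240,242)),("scene",(110,255,122,268),(85,222,190,300),(258,120,310,195))]:
    p=env.snapshot(n);W=pts(p);ok=p["range_z"]>0
    save(p,n+"_jig",jb,6);save(p,n+"_st",sb,8)
    u,v,s=redc(p,rb);print(n,"red",u,v,s,ray(p,u,v,32))
    x0,y0,x1,y1=jb
    w=W[y0:y1,x0:x1].reshape(-1,3)
    m=(w[:,2]>26)&(w[:,2]<37);print("plate",m.sum(),cv2.minAreaRect(w[m][:,:2].astype(np.float32)))
    m=(w[:,2]>15)&(w[:,2]<50);print("jig",m.sum(),cv2.minAreaRect(w[m][:,:2].astype(np.float32)))
    x0,y0,x1,y1=sb
    w=W[y0:y1,x0:x1].reshape(-1,3)
    m=(w[:,2]>78)&(w[:,2]<88);print("cap",m.sum(),w[m][:,2].mean(),cv2.minAreaRect(w[m][:,:2].astype(np.float32)))
    m=(w[:,2]>135)&(w[:,2]<170);print("head",m.sum(),w[m].mean(0) if m.any() else 0,w[:,2].max())
E
```

```text
top red 393.9376218323587 220.07699805068225 1026.0 [ 492.33311711 -217.72616251   32.        ]
plate 1649 ((502.9548645019531, -180.25233459472656), (166.50062561035156, 107.52519226074219), 74.55135345458984)
jig 3044 ((503.5877685546875, -180.37469482421875), (171.32713317871094, 110.67536926269531), 75.1768569946289)
cap 655 84.1733100733202 ((495.8089599609375, 208.16091918945312), (69.9200668334961, 70.14055633544922), 5.426855087280273)
head 94 [495.9036096  207.75708662 150.824543  ] 1115.7046160042107
scene red 115.64685004436558 261.4826974267968 1127.0 [ 493.65427739 -219.19049571   32.        ]
plate 2109 ((505.9732360839844, -184.45108032226562), (166.29794311523438, 105.54849243164062), 76.2312240600586)
jig 4421 ((505.0316162109375, -183.162109375), (169.7526397705078, 112.33748626708984), 75.2325210571289)
cap 462 83.92093014715051 ((499.4144287109375, 204.71426391601562), (69.25495910644531, 71.14308166503906), 6.57273006439209)
head 102 [501.78503306 201.76663389 146.66118591] 607.0279879076418
```

Depth confirms this jig measures 110 x 170 mm. Red is at about (493,-218) and the punch at about (497,206). I'll move above the punch first.

>>> play_rows(
  deltas=[
    [[25,-30,0],[0,0,0]],
    [[25,-30,0],[0,0,0]],
    [[25,-30,0],[0,0,0]],
    [[25,-30,0],[0,0,0]],
    [[25,-30,0],[0,0,0]],
  ],
  gripper=1,
)

```text
clock: 1.87
position: [318.3, 416.8, 236.7]
eef_rot: [0.51, 3.1, 0.0]
ft_force: [0.5, 0.0, -0.7]
gripper_width: 87.6
```

>>> play_rows(
  deltas=[
    [[25,-30,0],[0,0,0]],
    [[25,-30,0],[0,0,0]],
    [[25,-30,0],[0,0,0]],
    [[25,-30,0],[0,0,0]],
    [[25,-30,0],[0,0,0]],
  ],
)

```text
clock: 2.28
position: [443.5, 266.6, 236.9]
eef_rot: [0.511, 3.099, 0.001]
ft_force: [0.6, -0.0, 0.4]
gripper_width: 87.6
```

>>> play_rows(
  deltas=[
    [[20,-22,0],[0,0,0]],
    [[20,-22,0],[0,0,0]],
    [[14,-18,0],[0,0,0]],
    [[0,0,0],[0,0,0]],
    [[0,0,0],[0,0,0]],
  ],
)

```text
clock: 2.7
position: [497.0, 205.5, 236.4]
eef_rot: [-0.515, -3.099, 0.0]
ft_force: [-1.2, 0.3, -0.3]
gripper_width: 87.8
```

```bash
python3 - <<'E'
from h import *
s=env.observe();print(s["position"],s["eef_rot"],s["joint_pos"],s["clock"],s["ft_force"])
p=env.snapshot("wrist");save(p,"w1")
W=pts(p);Z=W[...,2]
for lo,hi in[(80,88),(144,160)]:
    m=((Z>lo)&(Z<hi)&(p["range_z"]>0)&(abs(W[...,0]-497)<50)&(abs(W[...,1]-206)<50));print(m.sum(),W[m].mean(0),cv2.minAreaRect(W[m][:,:2].astype(np.float32)))
for q in ["punch","stand"]:print(q,env.find_in(p,q)[:2],env.mark_of(p,q)[:2])
E
```

```text
[497.00745287 205.45277671 236.41655521] [-5.14640913e-01 -3.09854918e+00  2.41334608e-05] [ 3.28556488e-01 -7.60588673e-02  1.39906658e+00  2.76931742e-04
  1.81911687e+00 -9.12994949e-01] 2.7 [-1.192296    0.28742269 -0.3067354 ]
2723 [491.12554067 207.94572343  84.96575225] ((496.5095520019531, 206.32659912109375), (69.26388549804688, 69.39126586914062), 5.625721454620361)
664 [495.35925906 206.88270518 150.51408874] ((496.4957275390625, 206.4755859375), (23.173112869262695, 23.016942977905273), 63.7940559387207)
punch [{'extent': [236.7, 163.0, 268.8, 209.5], 'confidence': 0.72}] [{'pixel': [173.1, 255.9], 'confidence': 0.93}]
stand [{'extent': [209.5, 122.8, 299.1, 217.7], 'confidence': 0.68}] [{'pixel': [158.7, 254.9], 'confidence': 0.73}, {'pixel': [170.5, 252.3], 'confidence': 0.52}]
```

```bash
ls pics
```

```text
scene0.png
scene_jig.png
scene_st.png
top0.png
top_jig.png
top_st.png
w1.png
wrist0.png
```

View pics/w1.png

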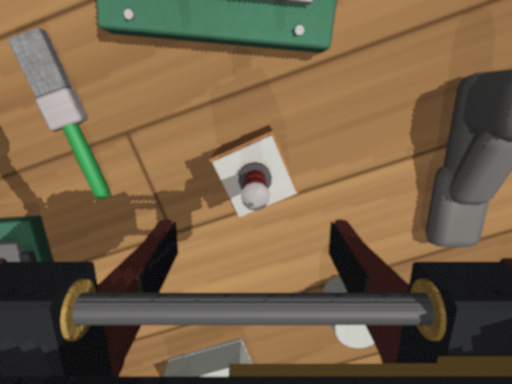

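The punch sits centred between the fingers in the wrist view, at about (255,190), and depth puts it at (496.5,206.4). I'll descend so the tips end just over the collar.

>>> play_rows(
  deltas=[
    [[-0.5,0.8,-25],[0,0,0]],
    [[0,0,-25],[0,0,0]],
    [[0,0,-25],[0,0,0]],
    [[0,0,-25],[0,0,0]],
    [[0,0,-15],[0,0,0]],
  ],
)

```text
clock: 3.37
position: [494.5, 207.6, 118.6]
eef_rot: [-0.508, -3.097, 0.002]
ft_force: [-0.1, -0.3, -0.5]
gripper_width: 88.1
```

>>> play_rows(
  deltas=[
    [[0,0,-8],[0,0,0]],
    [[0,0,-3],[0,0,0]],
    [[0,0,-2],[0,0,0]],
    [[0,0,0],[0,0,0]],
    [[0,0,0],[0,0,0]],
  ],
)

```text
clock: 3.78
position: [496.7, 207.4, 110.1]
eef_rot: [0.51, 3.098, 0.002]
ft_force: [0.3, 0.2, 0.5]
gripper_width: 87.9
```

```bash
python3 - <<'E'
from h import *
s=env.observe();print(s["position"],s["eef_rot"],s["clock"],s["ft_force"])
p=env.snapshot("wrist");save(p,"w2");p=env.snapshot("scene");save(p,"s2",(220,60,350,200),5)
E
```

```text
[496.71116663 207.41463773 110.12635175] [5.10360225e-01 3.09780700e+00 1.66019844e-03] 3.7833 [0.26259969 0.20081101 0.45682692]
```

View pics/w2.png

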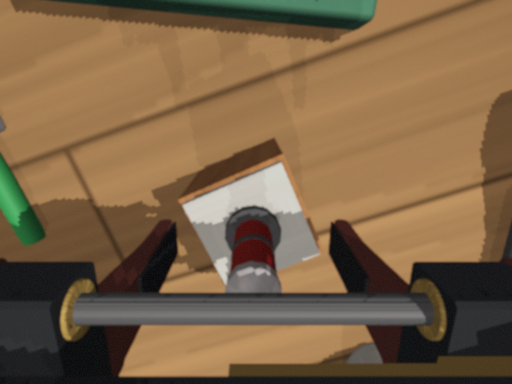

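View pics/s2.png

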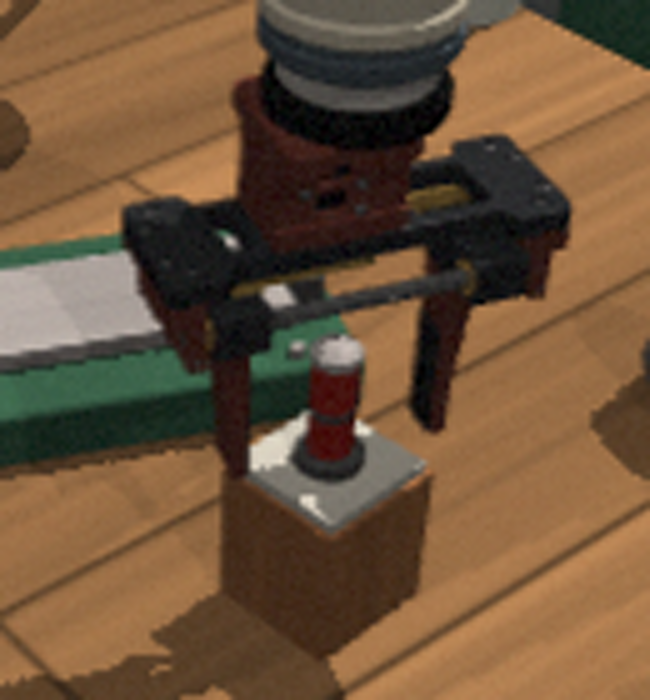

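The punch stands centred between the open fingers. Closing now.

>>> play_rows(
  deltas=[
    [[0,0,0],[0,0,0]],
    [[0,0,0],[0,0,0]],
    [[0,0,0],[0,0,0]],
    [[0,0,0],[0,0,0]],
    [[0,0,0],[0,0,0]],
  ],
  gripper=0,
)

```text
clock: 4.3
position: [496.1, 207.0, 108.6]
eef_rot: [-0.511, -3.1, 0.0]
ft_force: [-0.4, 0.4, -0.3]
gripper_width: 57.8
```

>>> play_rows(
  deltas=[
    [[0,0,0],[0,0,0]],
    [[0,0,0],[0,0,0]],
    [[0,0,0],[0,0,0]],
    [[0,0,0],[0,0,0]],
    [[0,0,0],[0,0,0]],
  ],
)

```text
clock: 4.72
position: [496.1, 207.1, 108.6]
eef_rot: [-0.511, -3.1, 0.0]
ft_force: [0.1, -0.3, 0.6]
gripper_width: 25.0
```

>>> play_rows(
  deltas=[
    [[0,0,0],[0,0,0]],
    [[0,0,0],[0,0,0]],
    [[0,0,0],[0,0,0]],
    [[0,0,0],[0,0,0]],
    [[0,0,0],[0,0,0]],
  ],
)

```text
clock: 5.13
position: [496.1, 207.1, 108.6]
eef_rot: [0.511, 3.1, 0.0]
ft_force: [0.4, 1.0, 0.1]
gripper_width: 21.5
```

```bash
python3 - <<'E'
from h import *
s=env.observe();print(s["position"],s["eef_rot"],s["clock"],s["ft_force"],s["wrist_torque"])
p=env.snapshot("scene");save(p,"s3",(220,60,350,200),5)
E
```

```text
[496.14618457 207.10766077 108.64991025] [5.10995720e-01 3.09967866e+00 1.90121138e-04] 5.1333 [0.35590953 1.00340775 0.06982958] [ 0.06790691 -0.0517689   0.04118892]
```

View pics/s3.png

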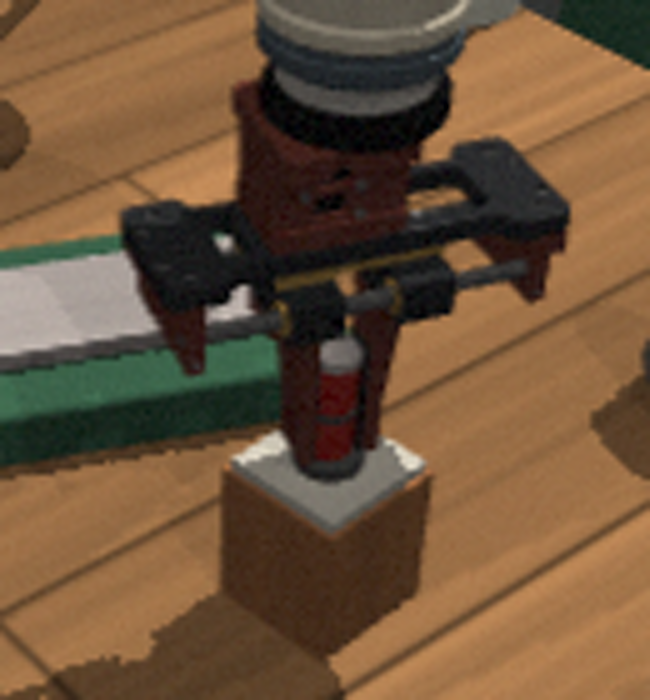

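The grip measures 21.5 mm on the 22 mm grip. Lifting straight up.

>>> play_rows(
  deltas=[
    [[0,0,5],[0,0,0]],
    [[0,0,10],[0,0,0]],
    [[0,0,15],[0,0,0]],
    [[0,0,20],[0,0,0]],
    [[0,0,20],[0,0,0]],
  ],
)

```text
clock: 5.6
position: [495.7, 206.8, 179.4]
eef_rot: [-0.511, -3.099, 0.001]
ft_force: [0.5, -0.8, -1.9]
gripper_width: 21.7
```

>>> play_rows(
  deltas=[
    [[0,0,20],[0,0,0]],
    [[0,0,15],[0,0,0]],
    [[0,0,5],[0,0,0]],
    [[0,0,0],[0,0,0]],
    [[0,0,0],[0,0,0]],
  ],
)

```text
clock: 6.02
position: [496.0, 207.0, 218.2]
eef_rot: [-0.511, -3.099, 0.0]
ft_force: [-0.1, -0.9, -3.5]
gripper_width: 21.3
```

```bash
python3 - <<'E'
from h import *
s=env.observe();print(s["position"],s["eef_rot"],s["clock"],s["ft_force"],s["wrist_torque"],s["gripper_width"])
p=env.snapshot("wrist");save(p,"w4");print(env.mark_of(p,"punch_aim")[:2])
p=env.snapshot("scene");save(p,"s4",(220,20,350,160),5)
E
```

```text
[496.01150705 206.99361564 218.16430126] [-5.11026022e-01 -3.09928626e+00  4.78427368e-04] 6.0167 [-0.1011934  -0.91372179 -3.48826159] [-0.0104287  -0.03204821 -0.02499676] 21.338190804003478
[{'pixel': [201.5, 252.7], 'confidence': 0.69}]
```

View pics/w4.png

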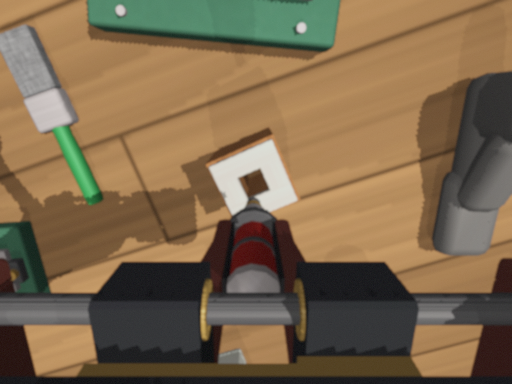

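View pics/s4.png

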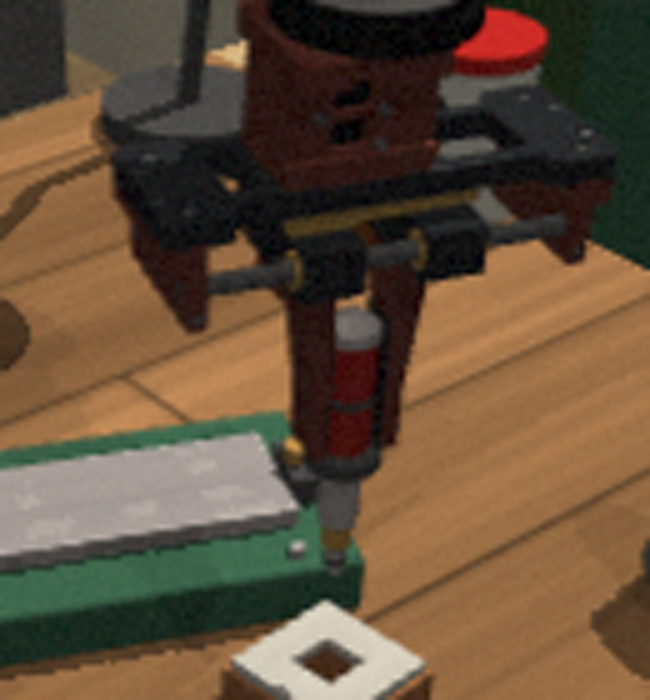

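The punch came out cleanly and the nose tip shows in the wrist view at about (253,200). Moving toward the mark.

>>> play_rows(
  deltas=[
    [[0,-12,0],[0,0,0]],
    [[0,-25,0],[0,0,0]],
    [[0,-33,0],[0,0,0]],
    [[0,-35,0],[0,0,0]],
    [[0,-35,0],[0,0,0]],
  ],
)

```text
clock: 6.58
position: [495.4, 65.2, 217.9]
eef_rot: [-0.509, -3.099, 0.001]
ft_force: [0.3, -1.0, -4.0]
gripper_width: 21.8
```

>>> play_rows(
  deltas=[
    [[0,-35,0],[0,0,0]],
    [[0,-35,0],[0,0,0]],
    [[0,-35,0],[0,0,0]],
    [[0,-35,0],[0,0,0]],
    [[-1,-35,0],[0,0,0]],
  ],
)

```text
clock: 7.0
position: [494.2, -110.3, 218.0]
eef_rot: [-0.512, -3.099, 0.0]
ft_force: [1.0, -0.1, -4.0]
gripper_width: 21.7
```

>>> play_rows(
  deltas=[
    [[-1,-35,0],[0,0,0]],
    [[-1,-33,0],[0,0,0]],
    [[0,-25,0],[0,0,0]],
    [[0,-14,0],[0,0,0]],
    [[0,-3,0],[0,0,0]],
  ],
)

```text
clock: 7.42
position: [492.2, -220.4, 217.7]
eef_rot: [-0.516, -3.097, 0.0]
ft_force: [-0.2, 0.7, -3.2]
gripper_width: 21.8
```

>>> play_rows(
  deltas=[
    [[0,0,-10],[0,0,0]],
    [[0,0,-15],[0,0,0]],
    [[0,0,-10],[0,0,0]],
    [[0,0,-5],[0,0,0]],
    [[0,0,0],[0,0,0]],
  ],
)

```text
clock: 7.83
position: [492.5, -216.5, 176.4]
eef_rot: [-0.508, -3.097, -0.002]
ft_force: [0.3, -0.1, -3.7]
gripper_width: 21.6
```

```bash
python3 - <<'E'
from h import *
s=env.observe();print(s["position"],s["eef_rot"],s["clock"],s["ft_force"],s["wrist_torque"],s["gripper_width"])
p=env.snapshot("wrist");save(p,"w5");save(p,"w5z",(180,100,320,220),5);print(env.mark_of(p,"punch_aim")[:2],env.mark_of(p,"mark_red")[:2])
p=env.snapshot("scene");save(p,"s5",(60,140,200,300),4);print(env.mark_of(p,"punch_aim")[:2],env.mark_of(p,"mark_red")[:2])
E
```

```text
[ 492.53618368 -216.4519968   176.43288314] [-5.08018784e-01 -3.09693648e+00 -2.05501813e-03] 7.8333 [ 0.3141078  -0.09271301 -3.66837161] [0.01030832 0.01325586 0.01080626] 21.551648576251033
[{'pixel': [202.3, 254.9], 'confidence': 0.57}] [{'pixel': [173.7, 287.3], 'confidence': 0.65}, {'pixel': [183.2, 250.0], 'confidence': 0.53}]
[{'pixel': [243.4, 110.0], 'confidence': 0.58}] []
```

View pics/w5.png

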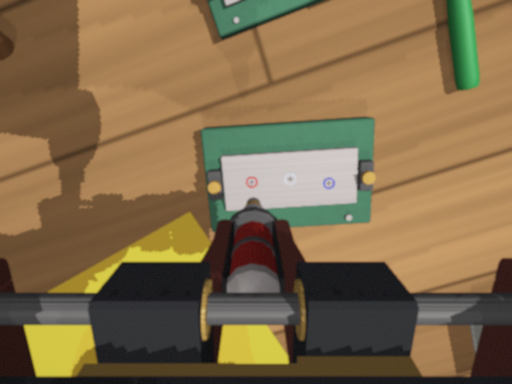

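View pics/w5z.png

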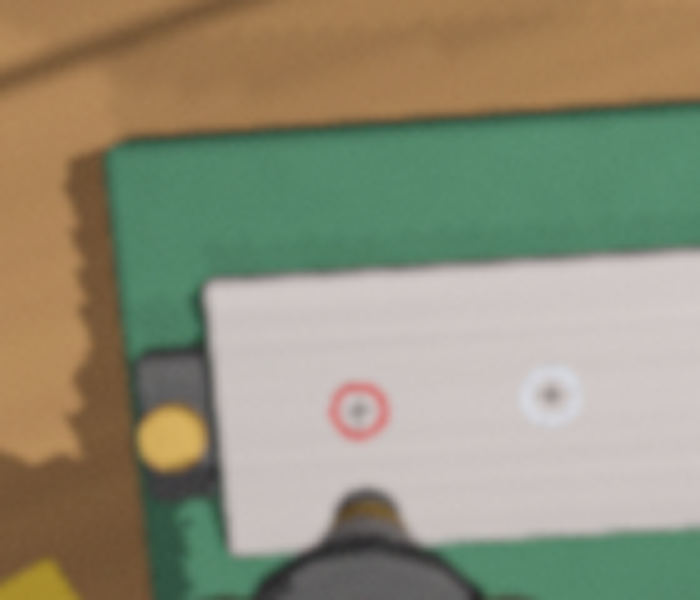

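View pics/s5.png

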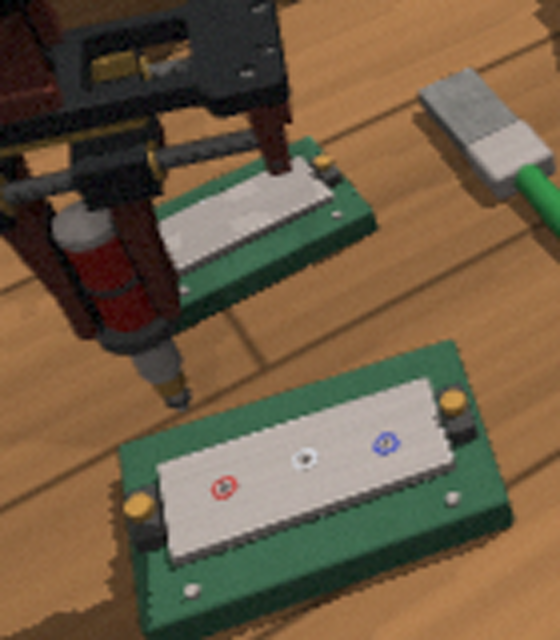

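The red ring is at (251.5,182), just beyond the nose tip at about (253,199).

```bash
cat > m.py <<'E'
from h import *
for i in range(3):
    s=env.observe();P=s["position"]
    p=env.snapshot("wrist")
    u,v,_=redc(p,(238,150,266,192)) if i>=0 else 0
    X=ray(p,u,v,32);print("tcp",P.round(1),"clk",round(s["clock"],2),"px",round(u,1),round(v,1),"ring",X.round(2),"d",(X-P)[:2].round(2))
for h in (20,25,30,35,40):
    o=P-[0,0,53.6+h]; print(h,np.round(proj(p,o),1), "far edge", [np.round(proj(p,o+4*np.array([np.cos(a),np.sin(a),0])),1)[1] for a in np.arange(0,6.3,.785)])
p=env.snapshot("scene");c=redc(p,(105,252,125,270));print("scene ring",ray(p,c[0],c[1],32))
for h in (20,30,40): print(h,np.round(proj(p,P-[0,0,53.6+h]),1))
p=env.snapshot("top");c=redc(p,(385,212,402,228));print("top ring",c[2],ray(p,c[0],c[1],32))
E
python3 m.py
```

```text
tcp [ 493.5 -217.9  179.6] clk 8.13 px 252.5 179.0 ring [ 493.19 -218.71   32.  ] d [-0.28 -0.78]
tcp [ 493.4 -218.   179.4] clk 8.18 px 252.8 179.2 ring [ 493.37 -218.56   32.  ] d [-0.03 -0.58]
tcp [ 493.4 -218.   179.3] clk 8.23 px 252.7 179.1 ring [ 493.09 -218.59   32.  ] d [-0.27 -0.59]
20 [253.5 203.7] far edge [np.float64(208.3), np.float64(205.9), np.float64(202.1), np.float64(199.2), np.float64(199.0), np.float64(201.5), np.float64(205.3), np.float64(208.1), np.float64(208.4)]
25 [253.5 201.6] far edge [np.float64(206.1), np.float64(203.7), np.float64(200.0), np.float64(197.2), np.float64(196.9), np.float64(199.4), np.float64(203.1), np.float64(205.9), np.float64(206.1)]
30 [253.5 199.5] far edge [np.float64(204.0), np.float64(201.6), np.float64(198.0), np.float64(195.2), np.float64(195.0), np.float64(197.4), np.float64(201.0), np.float64(203.8), np.float64(204.0)]
35 [253.5 197.6] far edge [np.float64(202.0), np.float64(199.6), np.float64(196.1), np.float64(193.3), np.float64(193.1), np.float64(195.5), np.float64(199.0), np.float64(201.7), np.float64(202.0)]
40 [253.5 195.7] far edge [np.float64(200.0), np.float64(197.7), np.float64(194.2), np.float64(191.5), np.float64(191.3), np.float64(193.6), np.float64(197.1), np.float64(199.8), np.float64(200.0)]
scene ring [ 493.62863735 -219.14083314   32.        ]
20 [104.  238.1]
30 [105.8 241.5]
40 [107.5 244.7]
top ring 0.0 [nan nan nan]h.py:20: RuntimeWarning: invalid value encountered in scalar divide
  v,u=np.mgrid[:384,:512];s=w.sum();return (w*u).sum()/s,(w*v).sum()/s,s
```

>>> play_rows(
  deltas=[
    [[-0.2,-0.7,-10],[0,0,0]],
    [[0,0,-15],[0,0,0]],
    [[0,0,-12],[0,0,0]],
    [[0,0,-6],[0,0,0]],
    [[0,0,-2],[0,0,0]],
  ],
)

```text
clock: 8.8
position: [492.0, -218.2, 131.2]
eef_rot: [-0.511, -3.096, -0.002]
ft_force: [-0.6, 1.0, -3.1]
gripper_width: 21.6
```

>>> play_rows(
  deltas=[
    [[0,0,0],[0,0,0]],
    [[0,0,0],[0,0,0]],
    [[0,0,0],[0,0,0]],
    [[0,0,0],[0,0,0]],
    [[0,0,0],[0,0,0]],
  ],
)

```text
clock: 9.22
position: [493.2, -218.8, 134.3]
eef_rot: [0.511, 3.099, -0.001]
ft_force: [0.1, -1.1, -3.0]
gripper_width: 21.6
```

```bash
python3 - <<'E'
from h import *
for i in range(2):
    s=env.observe();P=s["position"];p=env.snapshot("wrist")
print(P,s["ft_force"],s["eef_rot"])
save(p,"w6",(210,130,300,210),8)
print("pred ring",proj(p,[493.3,-218.7,32]),"axis@32",proj(p,[*P[:2],32]))
for h in (20,25,30,35,40):print(h,proj(p,P-[0,0,53.6+h]),proj(p,P-[4*.95,-4*.31,53.6+h]))
p=env.snapshot("scene");save(p,"s6",(80,210,150,280),8)
print(proj(p,[493.3,-218.7,32]))
for h in (20,25,30,35,40):print(h,proj(p,P-[0,0,53.6+h]))
E
```

```text
[ 493.13240658 -218.763324    134.20739032] [ 1.96357826e-03  5.37230152e-02 -3.45143466e+00] [ 5.10877046e-01  3.09887647e+00 -4.62708095e-04]
pred ring [np.float64(253.55337508250076), np.float64(192.7461609513522)] axis@32 [np.float64(253.42018850705983), np.float64(192.59129986670263)]
20 [np.float64(253.48664631539785), np.float64(203.68963970997564)] [np.float64(253.43012262663922), np.float64(198.72237835767783)]
25 [np.float64(253.4739309429664), np.float64(201.56619435408345)] [np.float64(253.41848600128884), np.float64(196.6889681513304)]
30 [np.float64(253.46171556286137), np.float64(199.5262468579102)] [np.float64(253.40730907409193), np.float64(194.73588663899832)]
35 [np.float64(253.4499712527666), np.float64(197.5649672443333)] [np.float64(253.39656513251563), np.float64(192.85846601232748)]
40 [np.float64(253.43867127886946), np.float64(195.67789101255858)] [np.float64(253.38622949434674), np.float64(191.05239324561822)]
[np.float64(115.81814279640022), np.float64(261.2189931435332)]
20 [np.float64(111.25260479968887), np.float64(252.7263288778737)]
25 [np.float64(112.05939239980893), np.float64(254.24217521296407)]
30 [np.float64(112.85727084814545), np.float64(255.74128243967215)]
35 [np.float64(113.64638690664168), np.float64(257.2239263041223)]
40 [np.float64(114.4268841313328), np.float64(258.69037652896486)]
```

View pics/w6.png

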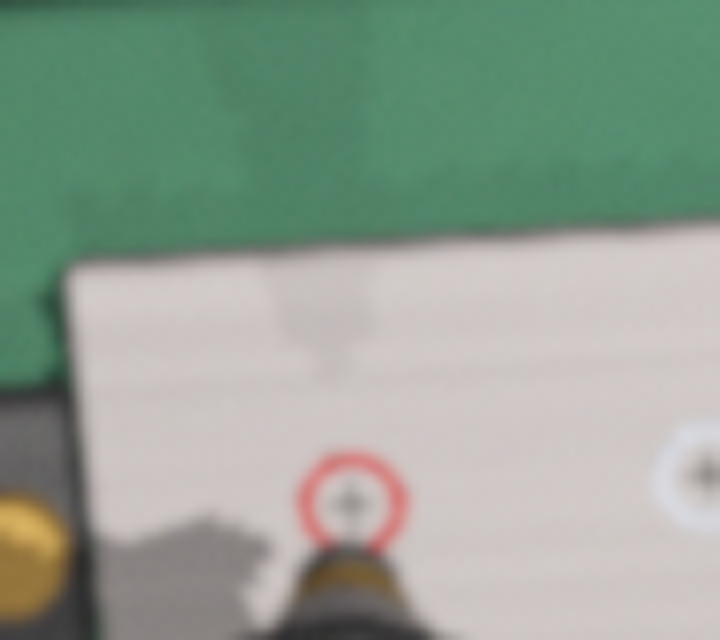

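View pics/s6.png

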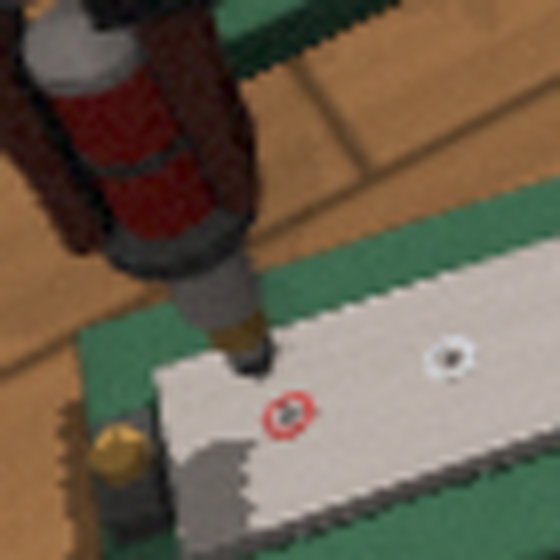

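The cross is at (253.75,192.9), as predicted on the axis line. The visible nose tip implies a setting of about 21–27 mm, so contact should come at TCP z of 106–113. I'll drop to 118 and then creep.

>>> play_rows(
  deltas=[
    [[0,0,-4],[0,0,0]],
    [[0,0,-5],[0,0,0]],
    [[0,0,-4],[0,0,0]],
    [[0,0,-2],[0,0,0]],
    [[0,0,-1],[0,0,0]],
  ],
)

```text
clock: 9.78
position: [492.6, -218.4, 116.6]
eef_rot: [-0.511, -3.098, -0.001]
ft_force: [-0.1, 0.2, -2.0]
gripper_width: 21.5
```

>>> play_rows(
  deltas=[
    [[0,0,0],[0,0,0]],
    [[0,0,0],[0,0,0]],
    [[0,0,0],[0,0,0]],
    [[0,0,0],[0,0,0]],
    [[0,0,0],[0,0,0]],
  ],
)

```text
clock: 10.2
position: [493.0, -218.7, 117.9]
eef_rot: [0.511, 3.099, -0.0]
ft_force: [-0.3, 0.8, -3.4]
gripper_width: 22.0
```

```bash
python3 - <<'E'
from h import *
for i in range(2):
    s=env.observe();P=s["position"];p=env.snapshot("wrist")
print(P,s["ft_force"],s["eef_rot"])
save(p,"w7",(210,130,300,210),8)
print("pred ring",proj(p,[493.3,-218.7,32]),"axis@32",proj(p,[*P[:2],32]))
for h in (20,25,30):print(h,proj(p,P-[4*.95,-4*.31,53.6+h]))
p=env.snapshot("scene");save(p,"s7",(80,210,150,280),8)
print(proj(p,[493.3,-218.7,32]))
for h in (20,25,30):print(h,proj(p,P-[0,0,53.6+h]))
E
```

```text
[ 493.00749621 -218.69150943  117.84296635] [-0.65029224 -0.45553628 -2.56952379] [ 5.10942450e-01  3.09938626e+00 -2.47026567e-04]
pred ring [np.float64(253.56833868195844), np.float64(199.03087210737394)] axis@32 [np.float64(253.46157956092225), np.float64(198.6998658636117)]
20 [np.float64(253.43696976380699), np.float64(198.7789882669605)]
25 [np.float64(253.42461708516925), np.float64(196.7481476987953)]
30 [np.float64(253.41275242760497), np.float64(194.7975401734544)]
[np.float64(115.81814279640022), np.float64(261.2189931435332)]
20 [np.float64(113.87018318547928), np.float64(257.56100056575525)]
25 [np.float64(114.6481823081196), np.float64(259.0232119469549)]
30 [np.float64(115.41774393308307), np.float64(260.4695654630581)]
```

View pics/w7.png

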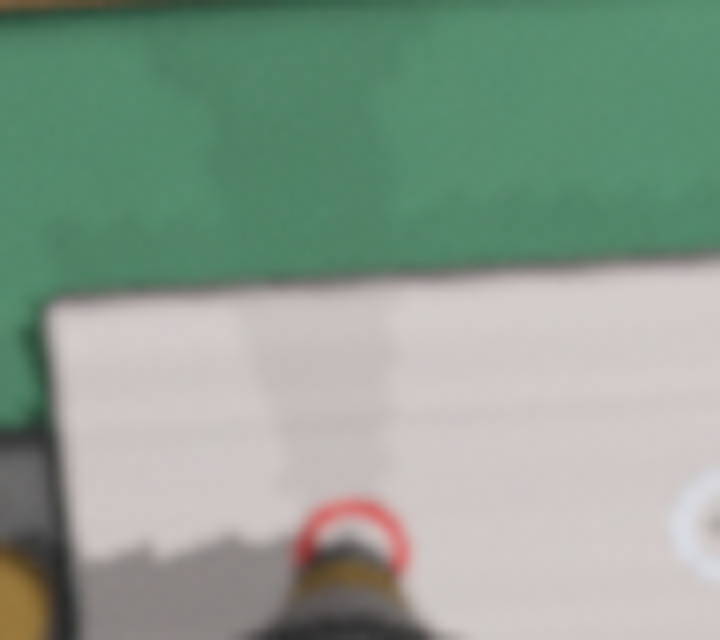

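View pics/s7.png

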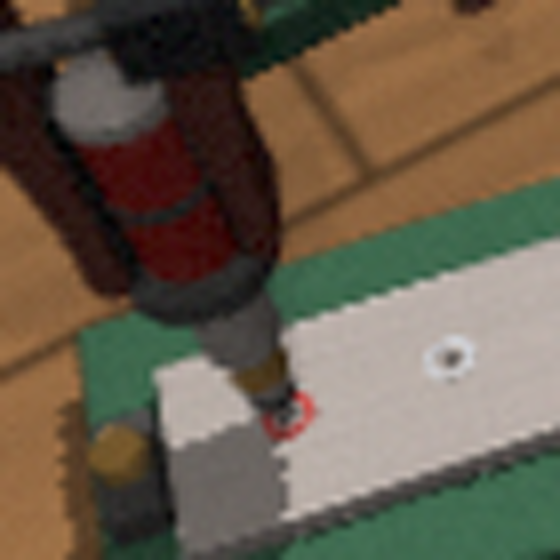

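The nose points into the ring, with the ring centre about 0.7 mm further right in the image. I'll trim that and creep down.

>>> play_rows(
  deltas=[
    [[0.3,0.5,-1],[0,0,0]],
    [[0,0,-1],[0,0,0]],
    [[0,0,-0.5],[0,0,0]],
    [[0,0,-0.5],[0,0,0]],
    [[0,0,0],[0,0,0]],
  ],
)

```text
clock: 10.77
position: [493.3, -218.1, 114.9]
eef_rot: [0.511, 3.099, -0.0]
ft_force: [-0.1, 0.8, -1.9]
gripper_width: 21.6
```

>>> play_rows(
  deltas=[
    [[0,0,-0.5],[0,0,0]],
    [[0,0,-0.5],[0,0,0]],
    [[0,0,-0.5],[0,0,0]],
    [[0,0,0],[0,0,0]],
    [[0,0,0],[0,0,0]],
  ],
)

```text
clock: 11.18
position: [493.4, -218.2, 113.7]
eef_rot: [0.511, 3.099, -0.0]
ft_force: [-0.3, -0.2, 3.0]
gripper_width: 21.5
```

Contact (about 6 N net). Stepping on in small increments.

>>> play_rows(
  deltas=[
    [[0,0,-0.4],[0,0,0]],
    [[0,0,-0.4],[0,0,0]],
    [[0,0,-0.4],[0,0,0]],
    [[0,0,0],[0,0,0]],
    [[0,0,0],[0,0,0]],
  ],
)

```text
clock: 11.6
position: [493.4, -218.2, 112.5]
eef_rot: [0.511, 3.099, -0.0]
ft_force: [-1.6, 0.6, 5.6]
gripper_width: 21.9
```

>>> play_rows(
  deltas=[
    [[0,0,-0.4],[0,0,0]],
    [[0,0,-0.4],[0,0,0]],
    [[0,0,0],[0,0,0]],
    [[0,0,0],[0,0,0]],
    [[0,0,0],[0,0,0]],
  ],
)

```text
clock: 12.02
position: [493.5, -218.3, 112.0]
eef_rot: [0.511, 3.099, -0.001]
ft_force: [-1.4, 0.6, 6.2]
gripper_width: 21.6
```

>>> play_rows(
  deltas=[
    [[0,0,-0.4],[0,0,0]],
    [[0,0,-0.4],[0,0,0]],
    [[0,0,0],[0,0,0]],
    [[0,0,0],[0,0,0]],
    [[0,0,0],[0,0,0]],
  ],
)

```text
clock: 12.43
position: [493.5, -218.3, 111.5]
eef_rot: [0.511, 3.098, -0.001]
ft_force: [-1.1, 1.4, 7.3]
gripper_width: 21.3
```

>>> play_rows(
  deltas=[
    [[0,0,-0.3],[0,0,0]],
    [[0,0,-0.2],[0,0,0]],
    [[0,0,0],[0,0,0]],
    [[0,0,0],[0,0,0]],
    [[0,0,0],[0,0,0]],
  ],
)

```text
clock: 12.85
position: [493.6, -218.3, 111.2]
eef_rot: [0.511, 3.098, -0.001]
ft_force: [-2.2, 1.3, 8.4]
gripper_width: 21.8
```

>>> play_rows(
  deltas=[
    [[0,0,-0.4],[0,0,0]],
    [[0,0,0],[0,0,0]],
    [[0,0,0],[0,0,0]],
    [[0,0,0],[0,0,0]],
    [[0,0,0],[0,0,0]],
  ],
)

```text
clock: 13.27
position: [493.6, -218.3, 110.9]
eef_rot: [0.511, 3.098, -0.001]
ft_force: [-1.5, 1.4, 9.2]
gripper_width: 22.1
```

>>> play_rows(
  deltas=[
    [[0,0,-0.4],[0,0,0]],
    [[0,0,0],[0,0,0]],
    [[0,0,0],[0,0,0]],
    [[0,0,0],[0,0,0]],
    [[0,0,0],[0,0,0]],
  ],
)

```text
clock: 13.68
position: [493.6, -218.3, 110.6]
eef_rot: [0.511, 3.098, -0.001]
ft_force: [-2.4, 1.1, 9.7]
gripper_width: 21.6
```

>>> play_rows(
  deltas=[
    [[0,0,-0.4],[0,0,0]],
    [[0,0,0],[0,0,0]],
    [[0,0,0],[0,0,0]],
    [[0,0,0],[0,0,0]],
    [[0,0,0],[0,0,0]],
  ],
)

```text
clock: 14.1
position: [493.5, -218.3, 110.0]
eef_rot: [0.511, 3.098, -0.001]
ft_force: [-2.7, 1.8, 8.7]
gripper_width: 21.4
```

```bash
python3 - <<'E'
from h import *
for i in range(4):
    s=env.observe();p=env.snapshot("wrist");print(s["position"].round(2),s["ft_force"].round(2),s["wrist_torque"].round(3))
save(p,"w8",(200,120,310,310),3)
p=env.snapshot("scene");save(p,"s8",(60,180,160,280),6)
E
```

```text
[ 493.54 -218.34  110.05] [-2.7   1.77  8.7 ] [ 0.314  0.612 -0.041]
[ 493.49 -218.33  109.97] [-2.42  2.03  7.36] [0.327 0.594 0.02 ]
[ 493.49 -218.3   109.89] [-2.39  0.87  6.56] [0.293 0.513 0.06 ]
[ 493.39 -218.26  109.62] [-2.04  0.77  3.34] [0.211 0.396 0.021]
```

View pics/w8.png

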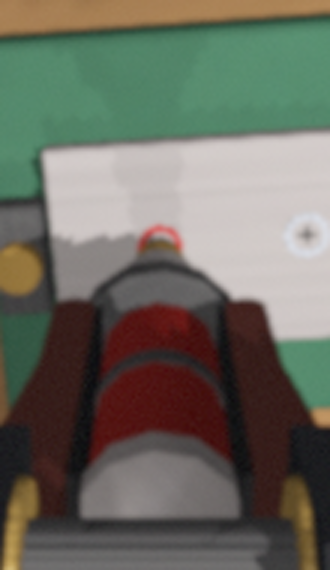

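View pics/s8.png

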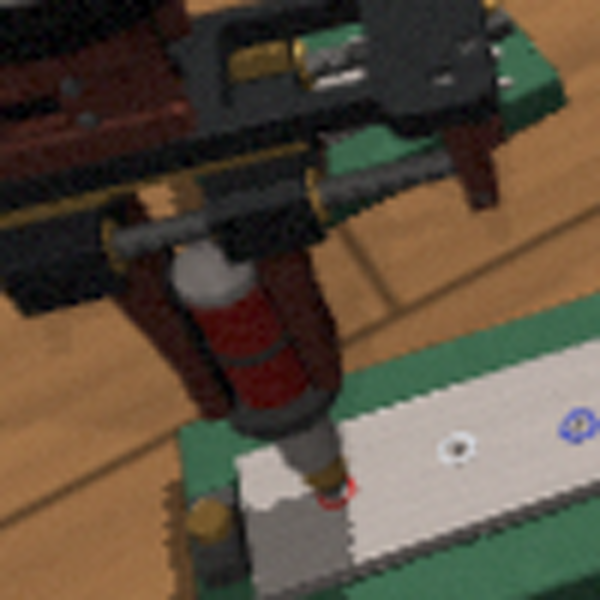

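>>> play_rows(
  deltas=[
    [[0,0,0],[0,0,0]],
    [[0,0,0],[0,0,0]],
    [[0,0,0],[0,0,0]],
    [[0,0,0],[0,0,0]],
    [[0,0,0],[0,0,0]],
  ],
)

```text
clock: 14.77
position: [493.3, -218.2, 108.8]
eef_rot: [0.511, 3.099, -0.0]
ft_force: [-1.3, 1.5, 5.1]
gripper_width: 21.7
```

```bash
python3 - <<'E'
from h import *
for i in range(3):
    s=env.observe();p=env.snapshot("scene");print(s["position"].round(2),s["ft_force"].round(2),s["wrist_torque"].round(3))
E
```

```text
[ 493.33 -218.23  108.84] [-1.29  1.46  5.12] [ 0.177  0.374 -0.023]
[ 493.33 -218.25  108.86] [-1.19  0.53  5.35] [0.162 0.316 0.016]
[ 493.32 -218.25  108.85] [-1.56  0.21  4.6 ] [ 0.214  0.305 -0.013]
```

The net push fell from about 13 N to 6.5 N around 4 mm of travel, so it has snapped. Travel is now about 5.8 mm, short of the stop. Lifting.

>>> play_rows(
  deltas=[
    [[0,0,2],[0,0,0]],
    [[0,0,4],[0,0,0]],
    [[0,0,6],[0,0,0]],
    [[0,0,12],[0,0,0]],
    [[0,0,16],[0,0,0]],
  ],
)

```text
clock: 15.33
position: [492.2, -217.7, 147.2]
eef_rot: [-0.51, -3.096, -0.002]
ft_force: [0.4, 0.9, -3.5]
gripper_width: 21.6
```

>>> play_rows(
  deltas=[
    [[0,0,20],[0,0,0]],
    [[0,0,20],[0,0,0]],
    [[0,0,16],[0,0,0]],
    [[0,0,10],[0,0,0]],
    [[0,0,3],[0,0,0]],
  ],
)

```text
clock: 15.75
position: [493.7, -218.4, 219.9]
eef_rot: [0.511, 3.097, -0.001]
ft_force: [-0.3, 1.3, -2.8]
gripper_width: 22.0
```

```bash
python3 - <<'E'
from h import *
for i in range(3):
    s=env.observe();p=env.snapshot("wrist");print(s["position"].round(2),s["ft_force"].round(2),s["wrist_torque"].round(3))
save(p,"w9",(200,120,310,310),3)
p=env.snapshot("scene");save(p,"s9",(40,140,180,280),5)
E
```

```text
[ 493.7  -218.4   219.89] [-0.33  1.3  -2.77] [-0.021 -0.017  0.016]
[ 493.59 -218.34  219.18] [-0.46  0.78 -2.76] [0.004 0.031 0.006]
[ 493.33 -218.18  217.8 ] [ 0.5   0.16 -3.74] [-0.022 -0.034  0.009]
```

View pics/w9.png

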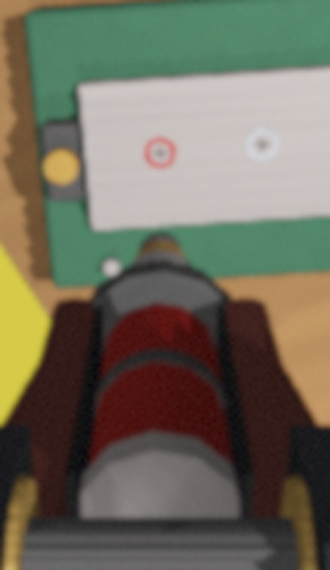

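View pics/s9.png

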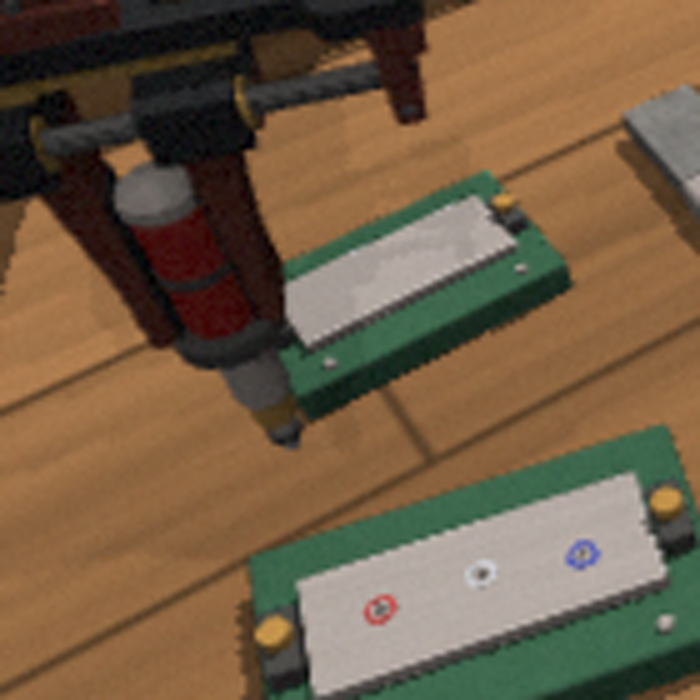

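The nose is extended again and the punch has not shifted in the grip. Returning to the stand.

>>> play_rows(
  deltas=[
    [[0,12,0],[0,0,0]],
    [[0,25,0],[0,0,0]],
    [[0,33,0],[0,0,0]],
    [[0,35,0],[0,0,0]],
    [[0,35,0],[0,0,0]],
  ],
)

```text
clock: 16.37
position: [492.4, -76.2, 216.5]
eef_rot: [-0.512, -3.098, -0.001]
ft_force: [0.6, 0.0, -2.9]
gripper_width: 21.7
```

>>> play_rows(
  deltas=[
    [[0,35,0],[0,0,0]],
    [[0,35,0],[0,0,0]],
    [[0,35,0],[0,0,0]],
    [[0,35,0],[0,0,0]],
    [[1,35,0],[0,0,0]],
  ],
)

```text
clock: 16.78
position: [493.0, 99.2, 216.8]
eef_rot: [-0.51, -3.098, 0.0]
ft_force: [-0.2, 0.2, -1.9]
gripper_width: 21.4
```

>>> play_rows(
  deltas=[
    [[1,35,0],[0,0,0]],
    [[0.7,33,0],[0,0,0]],
    [[0,25,0],[0,0,0]],
    [[0,14,0],[0,0,0]],
    [[0,3,0],[0,0,0]],
  ],
)

```text
clock: 17.2
position: [494.5, 209.9, 216.2]
eef_rot: [-0.505, -3.098, 0.0]
ft_force: [0.2, -0.5, -3.9]
gripper_width: 21.5
```

>>> play_rows(
  deltas=[
    [[0,0,0],[0,0,0]],
    [[0,0,0],[0,0,0]],
    [[0,0,0],[0,0,0]],
    [[0,0,0],[0,0,0]],
    [[0,0,0],[0,0,0]],
  ],
)

```text
clock: 17.62
position: [496.0, 206.0, 217.8]
eef_rot: [0.513, 3.099, 0.0]
ft_force: [-0.2, 0.0, -3.5]
gripper_width: 21.9
```

```bash
python3 - <<'E'
from h import *
s=env.observe();print(s["position"].round(2),s["eef_rot"],s["ft_force"].round(2))
p=env.snapshot("wrist");save(p,"w10")
W=pts(p);Z=W[...,2];m=((Z>80)&(Z<88)&(p["range_z"]>0)&(abs(W[...,0]-497)<50)&(abs(W[...,1]-206)<50));print(m.sum(),cv2.minAreaRect(W[m][:,:2].astype(np.float32)))
E
```

```text
[496.05 205.98 217.77] [5.13294266e-01 3.09915574e+00 3.96109753e-05] [-0.18  0.02 -3.51]
3421 ((496.1805419921875, 206.55459594726562), (69.22516632080078, 69.56704711914062), 5.080377101898193)
```

View pics/w10.png

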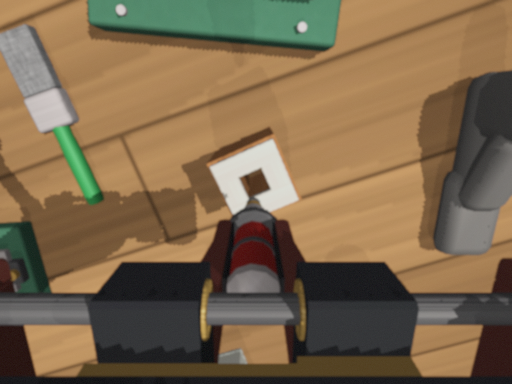

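The view matches the post-lift view and the punch is over the well. Descending.

>>> play_rows(
  deltas=[
    [[0.1,0.3,-8],[0,0,0]],
    [[0,0,-12],[0,0,0]],
    [[0,0,-12],[0,0,0]],
    [[0,0,-10],[0,0,0]],
    [[0,0,-6],[0,0,0]],
  ],
)

```text
clock: 18.08
position: [495.1, 206.8, 166.6]
eef_rot: [-0.511, -3.097, 0.003]
ft_force: [-0.2, -0.3, -3.4]
gripper_width: 21.2
```

>>> play_rows(
  deltas=[
    [[0,0,-4],[0,0,0]],
    [[0,0,-5],[0,0,0]],
    [[0,0,-5],[0,0,0]],
    [[0,0,-3],[0,0,0]],
    [[0,0,0],[0,0,0]],
  ],
)

```text
clock: 18.5
position: [495.8, 207.1, 151.9]
eef_rot: [-0.511, -3.099, 0.001]
ft_force: [0.2, -0.4, -3.5]
gripper_width: 21.7
```

```bash
python3 - <<'E'
from h import *
s=env.observe();print(s["position"].round(2),s["eef_rot"],s["ft_force"].round(2))
p=env.snapshot("wrist");save(p,"w11",(180,120,330,310),3)
p=env.snapshot("scene");save(p,"s11",(220,60,350,200),5)
E
```

```text
[495.8  207.12 151.92] [-5.10875313e-01 -3.09899343e+00  6.54555523e-04] [ 0.18 -0.4  -3.54]
```

View pics/w11.png

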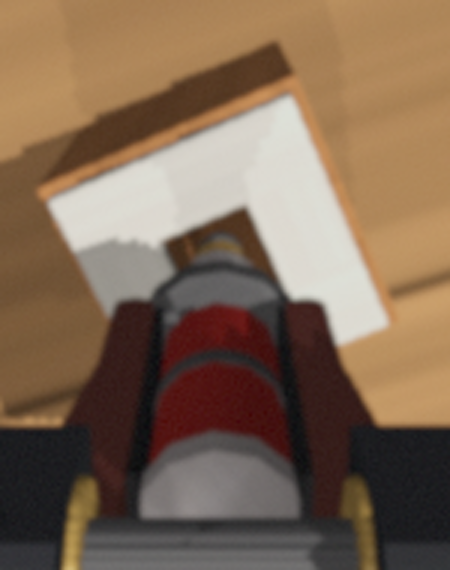

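View pics/s11.png

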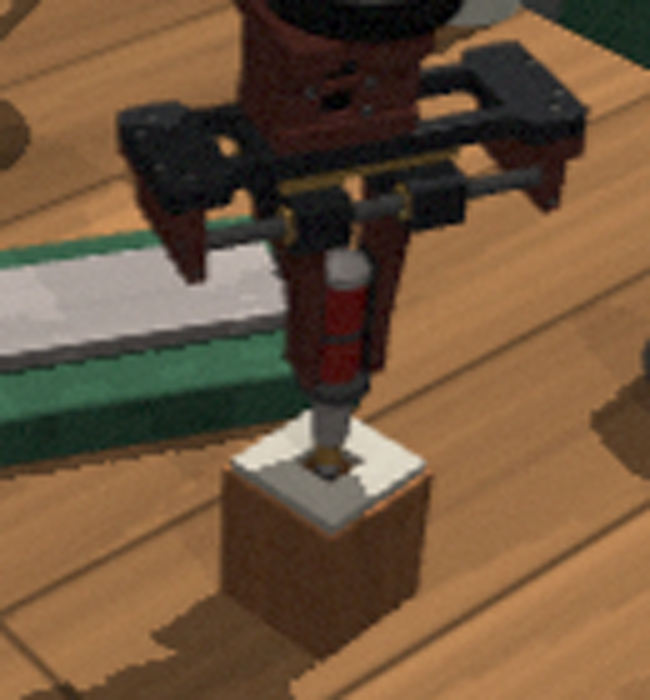

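The nose has entered the well, centred laterally. Continuing down.

>>> play_rows(
  deltas=[
    [[0,-0.2,-5],[0,0,0]],
    [[0,0,-6],[0,0,0]],
    [[0,0,-6],[0,0,0]],
    [[0,0,-5],[0,0,0]],
    [[0,0,-2],[0,0,0]],
  ],
)

```text
clock: 19.02
position: [495.5, 206.8, 127.1]
eef_rot: [-0.511, -3.098, 0.002]
ft_force: [-0.6, 0.5, -4.0]
gripper_width: 21.6
```

>>> play_rows(
  deltas=[
    [[0,0,-3],[0,0,0]],
    [[0,0,-5],[0,0,0]],
    [[0,0,-4],[0,0,0]],
    [[0,0,-2],[0,0,0]],
    [[0,0,-1],[0,0,0]],
  ],
)

```text
clock: 19.43
position: [495.8, 206.9, 113.0]
eef_rot: [-0.511, -3.099, 0.001]
ft_force: [-0.2, 0.5, -2.6]
gripper_width: 21.9
```

>>> play_rows(
  deltas=[
    [[0,0,-1],[0,0,0]],
    [[0,0,-0.5],[0,0,0]],
    [[0,0,0],[0,0,0]],
    [[0,0,0],[0,0,0]],
    [[0,0,0],[0,0,0]],
  ],
)

```text
clock: 19.85
position: [496.1, 207.0, 112.3]
eef_rot: [0.511, 3.099, 0.0]
ft_force: [0.4, -0.2, -2.2]
gripper_width: 21.8
```

>>> play_rows(
  deltas=[
    [[0,0,-1],[0,0,0]],
    [[0,0,-1],[0,0,0]],
    [[0,0,-0.5],[0,0,0]],
    [[0,0,0],[0,0,0]],
    [[0,0,0],[0,0,0]],
  ],
)

```text
clock: 20.27
position: [496.0, 207.0, 109.5]
eef_rot: [-0.511, -3.1, 0.0]
ft_force: [-0.0, -0.3, -2.9]
gripper_width: 21.6
```

>>> play_rows(
  deltas=[
    [[0,0,-0.5],[0,0,0]],
    [[0,0,-0.3],[0,0,0]],
    [[0,0,0],[0,0,0]],
    [[0,0,0],[0,0,0]],
    [[0,0,0],[0,0,0]],
  ],
)

```text
clock: 20.68
position: [496.0, 207.0, 108.8]
eef_rot: [-0.511, -3.1, 0.0]
ft_force: [0.3, -1.0, -2.4]
gripper_width: 21.4
```

>>> play_rows(
  deltas=[
    [[0,0,-0.4],[0,0,0]],
    [[0,0,0],[0,0,0]],
    [[0,0,0],[0,0,0]],
    [[0,0,0],[0,0,0]],
    [[0,0,0],[0,0,0]],
  ],
)

```text
clock: 21.1
position: [496.1, 207.0, 108.7]
eef_rot: [0.511, 3.099, 0.0]
ft_force: [-0.1, 0.1, -0.6]
gripper_width: 21.8
```

The weight is now carried by the cap, so the punch is seated. Releasing.

>>> play_rows(
  deltas=[
    [[0,0,0],[0,0,0]],
    [[0,0,0],[0,0,0]],
    [[0,0,0],[0,0,0]],
    [[0,0,0],[0,0,0]],
    [[0,0,0],[0,0,0]],
  ],
  gripper=1,
)

```text
clock: 21.52
position: [496.1, 207.0, 108.6]
eef_rot: [0.511, 3.099, 0.0]
ft_force: [-0.1, -0.5, -0.4]
gripper_width: 51.6
```

>>> play_rows(
  deltas=[
    [[0,0,0],[0,0,0]],
    [[0,0,0],[0,0,0]],
    [[0,0,0],[0,0,0]],
    [[0,0,0],[0,0,0]],
    [[0,0,0],[0,0,0]],
  ],
)

```text
clock: 21.93
position: [496.0, 206.9, 108.4]
eef_rot: [-0.511, -3.1, 0.0]
ft_force: [-0.6, 1.1, 0.3]
gripper_width: 85.2
```

>>> play_rows(
  deltas=[
    [[0,0,5],[0,0,0]],
    [[0,0,15],[0,0,0]],
    [[0,0,20],[0,0,0]],
    [[0,0,25],[0,0,0]],
    [[0,0,25],[0,0,0]],
  ],
)

```text
clock: 22.35
position: [495.7, 206.9, 199.3]
eef_rot: [-0.511, -3.099, 0.001]
ft_force: [0.7, 0.5, -0.2]
gripper_width: 87.7
```

>>> play_rows(
  deltas=[
    [[0,0,25],[0,0,0]],
    [[0,0,15],[0,0,0]],
    [[0,0,5],[0,0,0]],
    [[0,0,0],[0,0,0]],
    [[0,0,0],[0,0,0]],
  ],
)

```text
clock: 22.77
position: [495.9, 206.9, 242.7]
eef_rot: [-0.511, -3.099, 0.001]
ft_force: [-0.6, 0.1, 0.4]
gripper_width: 87.8
```

```bash
python3 - <<'E'
from h import *
s=env.observe();print(s["position"].round(2),s["ft_force"].round(2),s["gripper_width"],s["clock"])
p=env.snapshot("wrist");save(p,"w12",(150,80,350,240),4)
W=pts(p);Z=W[...,2]
m=((Z>140)&(Z<165)&(p["range_z"]>0)&(abs(W[...,0]-497)<50)&(abs(W[...,1]-206)<50));print(m.sum(),cv2.minAreaRect(W[m][:,:2].astype(np.float32)),np.percentile(W[m][:,2],90))
p=env.snapshot("scene");save(p,"s12");save(p,"s12z",(240,100,330,200),6)
E
```

```text
[495.93 206.91 242.66] [-0.58  0.14  0.36] 87.78716276074206 22.7667
637 ((496.4474182128906, 206.25137329101562), (23.29155921936035, 23.411785125732422), 68.56353759765625) 152.6360983684863
```

View pics/w12.png

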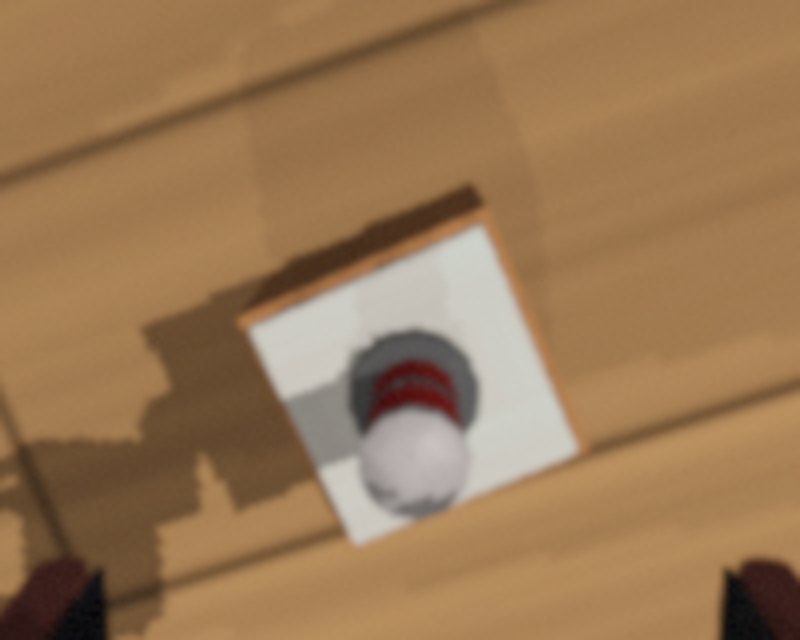

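View pics/s12.png

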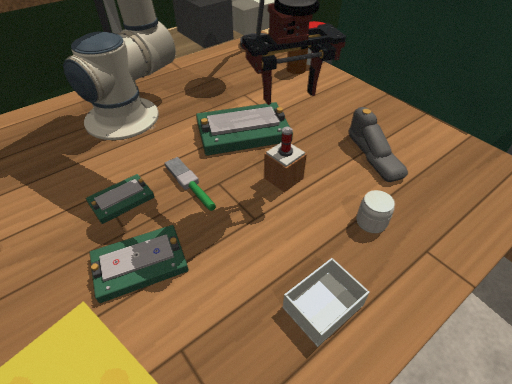

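View pics/s12z.png

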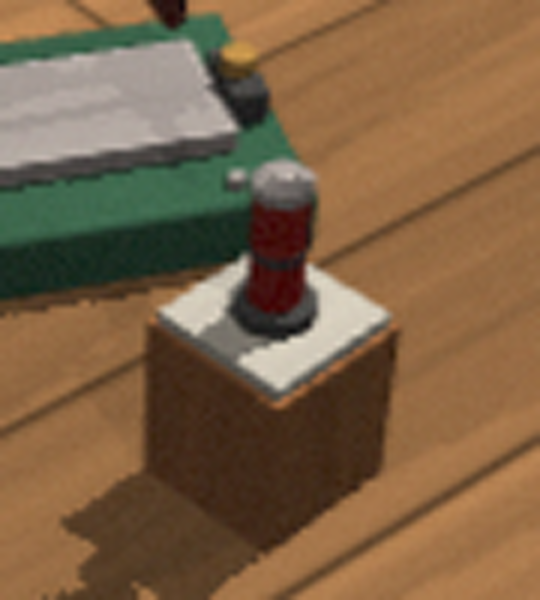

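The punch stands upright with its collar on the cap, centred on the stand at (496.4,206.3) with its head top at about 153 mm. The bystanders haven't moved. Handing in.

```bash
python3 -c "
from workcell import env
print(env.job_done())"
```

```text
the job is handed in; nothing more can be done
None
```

The punch was snapped once on the red-ringed spot and is back in its stand, released. I handed the job in at about 23 s.

- **Aim:** The last close wrist-camera check showed the nose within about 1 mm of the ring's cross. The nose itself hides the exact contact point.
- **Snap:** At about 4 mm of nose travel the net push peaked near 13 N, then fell to about 6.5 N. I stopped at roughly 5.8 mm of travel, short of the 7 mm stop, and the force never rose to suggest contact with it. I had no direct reading of the hammer, so the snap is inferred from the force drop. Part of that drop showed up over several readings rather than all at once.
- **Side load:** The force sensor showed about 2–3 N sideways during the press. It vanished on lifting, and the punch had not visibly moved in the grip.
- **Return:** As the punch was lowered, its weight came off the gripper, showing the collar had reached the cap. The final pictures show it upright on the cap, with the head top at about 153 mm and the centre matching its original position to within about 0.3 mm.
- **Surroundings:** The last, tub, tin and brush look unmoved in the final picture, and the open gripper was clear of everything, about 75 mm above the punch's head.

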